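Slide the painting board out over the catch tray to the gauge pin and hold it

ROBOT

A 7-joint arm with a two-finger parallel gripper is mounted at the origin on the work surface. World frame = base frame: x ahead of the robot, y to its left, z up, the work surface at z = 0. Lengths are in m, angles in rad, forces in N, time in s.
With the tool pointing down it reaches from about 0.4 to 0.85 m from the base axis. Payload 4.5 kg.
Tool frame: the origin (TCP) lies at the very end of the fingers, on their centre line; the grasp point (between the pads) lies 19 mm behind it; z points along the fingers, y is the line along which they close (so a half turn about z gives the same grasp; the last joint's range is limited). The gripper opens to 88 mm and grips with 3 to 60 N. Pads are 18 mm wide; open, the fingers measure 123 mm over their backs; the gripper's body (75 mm by 187 mm) begins 45 mm behind the grasp point.
Start: joints at [-1.183, 0.689, -0.195, 1.565, 0.157, 0.902, -0.215], TCP at [0.217, 0.586, 0.239] pointing down, gripper open.
Joint ranges: [-3.01, 3.01], [-0.46, 2.08], [-1.47, 1.51], [0.13, 2.56], [-1, 4.14], [0.04, 2.09], [-2.66, 2.66]. Speed limits (rad/s): [2.57, 2.57, 3.14, 3.14, 3.14, 3.14, 3.14].

INTERFACE

Orientations are given as a unit quaternion [x, y, z, w].
In Python, from plant import r, optics gives the robot as it stands.
- The arm moves only by the tool servo_tool, never from a script. Its arguments are lists of equal length, an entry for each row: "translation": the shift along the tool's x, y, z in m, a list of three; "turn": the turn, a rotation vector about the tool's x, y, z in rad, a list of three. In form: {"translation": [[dx, dy, dz], ...], "turn": [[rx, ry, rz], ...]}. A call has 1 to 10 rows; each row shifts and turns the commanded pose from where the row before left it, along the tool's axes as they then stand; what a row does not reach is not made up. A row lasts 1/8 s, in which the tool goes at most 62.5 mm and 10.7 degrees, less where a joint would pass 70% of its speed; a pose out of reach is approached as far as the arm can. A call is refused whole if a number of a shift passes 0.0625 or a number of a turn 0.188, either way. A call with a gripper value outside its range is refused whole. "grip" is the opening, from 0 (shut) to 1 (fully open), set as the call begins (left out, the last holds). The fingers move at their own pace and stop on an object; "grip_force" is the grip in N (left out, the last holds). Time passes only in rows, so rows that do not move let the fingers close. It gives the time, the measured TCP pose, the force, the opening and the grip force at its end, in the units of the state.
- r.get_state(): the state, without advancing time (a new reading comes with each control period).
- optics.snapshot(name): name is "side" or "top"; returns a dict with "img" (400x640x3 uint8, red, green, blue), "z_map" (400x640 float32, m along the optical axis (not along the pixel's ray), 0 where there is no reading), "mtx" (3x3 intrinsics, pixels), "k1" (the pictures are not rectified: a ray, as slopes to the right and down, at radius r is drawn at 1 + k1 r^2 times it, then the intrinsics apply), "R" (3x3) and "t" (3): a world point X has camera coordinates R X + t. Camera axes: x right, y down, z forward; pixel columns grow to the right and rows downward; lengths in m; the calibration is good to about 2 mm. A picture is of the moment at which its call begins.
- r.finish_job(): hands the job in; it is judged then, once.
The state is a dict: "clock": time; "q": joint angles; "qd": joint speeds; "joint_torque": joint torques, N m; "tool_pos": TCP position; "eef_rot": TCP orientation; "contact_force": force on the tool from outside, world axes, zero at the start; "moment": the same for the moment, N m; "opening": opening from 0.0 (shut) to 1.0 (fully open); "finger_force": force on a finger pad.
Only numpy, scipy, OpenCV 4.12 (cv2) and the standard library are available. Lean on these libraries where they do the work, as an engineer would, in place of code of your own. Each camera call takes 0.05 s, during which the arm holds its last target. There are 200 camera calls.

TASK

Take the glue jar off the painting board and stand it upright on the round cork mat. Then, without lifting the board off the trestle, slide it straight out over the metal catch tray until its front edge is level with the tip of the gauge's brass pin; that far out it would tip over, so keep hold of it with the gripper, flat on the trestle, and finish while still holding it. Do not let the board tip, do not lean it on the gauge or tray, and leave the other things on the table where they are.

Things in the scene. Friction and masses are not known exactly. Their poses are not given: they have to be found in the camera images.
- trestle: Low fixed wooden trestle, top 240 x 150 mm, 60 mm high. Origin on the table under its centre, z up; its x axis is the direction in which the board is to be slid out (towards tray and gauge), y across.
- trestle_edge (a point): Middle of the trestle's top edge on the outward side (120 mm along x from its origin, 60 mm up).
- board: Loose plain white-primed plywood painting board, 280 x 130 x 9 mm, about 0.24 kg, lying flat on the trestle, perhaps slightly askew. Origin at the centre of its underside; x along its length to the front (outward) edge 140 mm away, y across, z up. It balances about 8 mm behind its centre. On top near the rear end stands a dark wooden cleat to grip it by.
- board_front (a point): Middle of the board's front edge, half way up its thickness (140 mm ahead of the board's origin).
- board_cleat (a point): Centre of the cleat, a bar fixed across the board: 18 mm thick along the board's x, 100 mm long across, 28 mm high, from 9 to 37 mm above the board's underside; centre 105 mm behind the board's origin, 35 mm from the rear edge.
- gauge: Fixed steel gauge: an upright post 14 mm square, 97 mm high, on a 50 x 40 mm foot, standing beside the board's path on the trestle's -y side, 175 to 205 mm beyond the trestle's edge. Same axes as the trestle; origin on the table 6 mm short of under the pin's tip, on the post's side. A 7 mm thick brass pin points from the post to the board's path (+y).
- gauge_tip (a point): Tip of the brass pin, 66 mm above the table: the mark. The board's front edge must come level with it along the trestle's x. The side of a straight, central board passes about 13 mm from it. Same axes as the trestle.
- tray: Fixed shallow aluminium catch tray, 160 x 200 x 22 mm, on the table below the overhang. Origin under its centre.
- jar: Loose closed amber glass jar with black lid, 52 mm diameter, 75 mm high, about 0.2 kg, standing on the board in front of the cleat at the start. Origin at the centre of its underside, z up.
- mat: Fixed round cork mat, 120 mm diameter, 4 mm thick, on the table. Origin at the centre of its underside.
- tape: Bystander: ring-shaped roll of paper tape, 90 mm diameter, 22 mm high, lying flat on the table. Origin under its centre.
- brush: Bystander: brush 170 mm long lying on the table along its x, on the trestle's -y side.
- mug: Bystander: white mug, 76 mm diameter, 85 mm high. Origin under its centre.
- stone: Bystander: round smoothing stone, 84 mm across, 35 mm high. Origin under its centre.
- tin: Bystander: flat steel tin, 84 mm diameter, 50 mm high. Origin under its centre.
- panel: Bystander: finished painted panel, 150 x 100 x 6 mm, lying on the table. Origin under its centre.

How it is judged:
By the outcome, as a careful person would: the job done as asked, in the order asked, and still so for the second after the job is handed in, while the arm keeps its last pose, push and grip.
It also fails if it takes over 56 s, if anything falls off the work surface, if the arm or the gripper's body presses on something with over 40 N, if the wrist force passes 120 N, or if a joint passes its speed limit or range.

## Working session

There is one attempt and no reset: what is moved stays moved. The work goes in short steps, Python scripts to look and compute and a tool call to move; the robot and the scene stay as the last step left them, time stands still between calls to the robot, and variables do not carry over. Pictures are saved under pics/ and viewed, at most 10 in all, crops included, and the job is handed in when it is done.

Besides the shell and the picture viewer there is one more tool, called after "Call:" as name(argument=value, ...) on one line, values as JSON. servo_tool: Moves the arm, as the interface text tells. Its arguments: {"type":"object","properties":{"translation":{"type":"array"},"turn":{"type":"array"},"grip":{"type":"number"},"grip_force":{"type":"number"}},"required":["translation","turn"]}

```bash
ls; mkdir -p pics
cat > h.py <<'E'
import numpy as np, cv2
from plant import r, optics
def snap(n,save=None):
    s=optics.snapshot(n)
    if save: cv2.imwrite('pics/'+save,s['img'][:,:,::-1])
    return s
def rays(s,uv):
    K=np.array(s['mtx'],float); uv=np.atleast_2d(uv).astype(float)
    d=(uv-[K[0,2],K[1,2]])/[K[0,0],K[1,1]]; x=d.copy()
    for _ in range(20): x=d/(1+s['k1']*(x**2).sum(1,keepdims=True))
    return np.c_[x,np.ones(len(x))]
def onplane(s,uv,z):
    R=np.array(s['R']);t=np.array(s['t']);c=-R.T@t
    d=rays(s,uv)@R; return c+d*((z-c[2])/d[:,2])[:,None]
def cloud(s):
    R=np.array(s['R']);t=np.array(s['t'])
    v,u=np.mgrid[0:400:1,0:640:1]; z=s['z_map'].ravel()
    p=rays(s,np.c_[u.ravel(),v.ravel()])*z[:,None]
    P=(p-t)@R; P[z==0]=np.nan
    return P.reshape(400,640,3)
E
python3 - <<'E'
from h import *
for n in('top','side'):
    s=snap(n,n+'1.png'); R=np.array(s['R']);print(n,-R.T@np.array(s['t']),R[2],s['k1'],np.array(s['mtx']).ravel())
print(r.get_state())
E
```

```text
pics
top [0.36785241 0.06456064 1.2459899 ] [ 0.10464048 -0.01694702 -0.99436571] -0.0007600074626410402 [413.81818459   0.         320.72643569   0.         413.81818459
 205.4742457    0.           0.           1.        ]
side [ 0.0775746  -0.99926339  1.3514241 ] [ 0.24852475  0.62029114 -0.74395857] -0.11509433256686087 [484.49826387   0.         311.5845368    0.         484.49826387
 203.73742557   0.           0.           1.        ]
{'clock': 0.1, 'q': array([-1.1831912 ,  0.68987099, -0.19451844,  1.56624312,  0.15727915,
        0.90248348, -0.21510384]), 'qd': array([ 7.00582867e-04, -2.41231886e-03, -5.36809976e-04, -3.77032545e-03,
        9.37211027e-05,  1.71778542e-04, -6.36768712e-04]), 'joint_torque': array([-2.04041891e-03, -5.28499854e+01, -1.27147213e+00, -1.53837991e+01,
       -5.26512181e-02,  1.97176872e-03,  4.65643404e-05]), 'tool_pos': array([0.21638435, 0.5857455 , 0.23800753]), 'eef_rot': array([ 1.75952403e-01,  9.84398343e-01, -8.03347210e-04, -9.07810595e-05]), 'contact_force': array([ 0.34251315,  0.48257271, -0.17779409]), 'moment': array([-0.03697325, -0.00637044, -0.01784526]), 'finger_force': 0.0, 'opening': 1.0070258114542554}
```

View pics/top1.png

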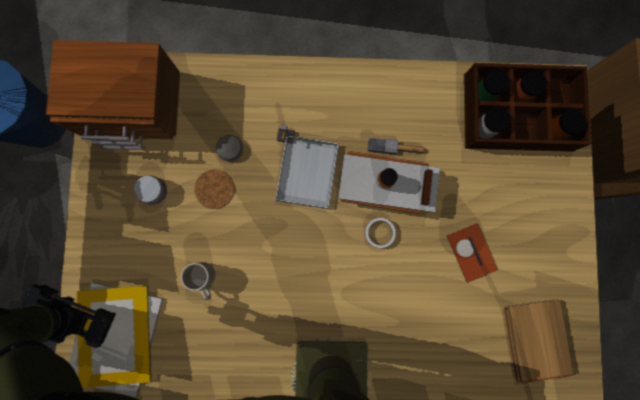

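View pics/side1.png

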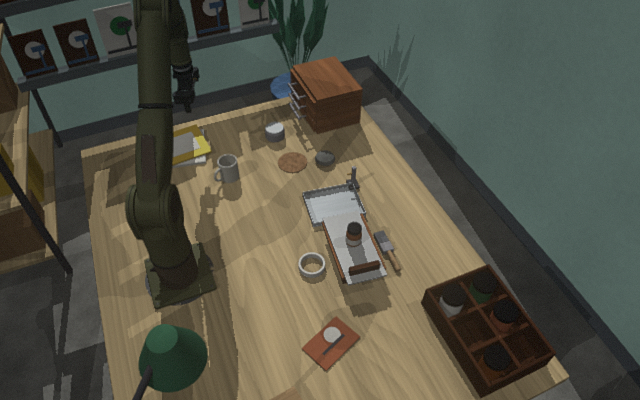

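Top view: image up is world +x and left is +y. The board is around px (390,183), jar at (388,178), cleat at (427,187), tray at (308,172), gauge at (283,130) and mat at (215,188). Side view: jar at (354,233), gauge at (353,180), mat at (292,162).

Run:
```python
from h import *
s=snap('top');P=cloud(s);im=s['img']
def rect(m,name):
    n,l,st,c=cv2.connectedComponentsWithStats(m.astype(np.uint8)); 
    i=1+np.argmax(st[1:,4]); q=P[l==i]; q=q[~np.isnan(q[:,0])]
    rr=cv2.minAreaRect((q[:,:2]*1000).astype(np.float32)); print(name,st[i],np.round(q.mean(0),4),np.round(np.median(q[:,2]),4),[np.round(x,1) for x in rr])
roi=np.zeros((400,640),bool);roi[140:225,330:450]=1
z=P[:,:,2]
rect(roi&(z>.062)&(z<.078),'board')
rect(roi&(z>.05)&(z<.078),'board+trestle')
rect(roi&(z>.09)&(z<.12),'cleat')
rect(roi&(z>.13),'jar')
roi[:]=0;roi[120:215,265:342]=1
rect(roi&(z>.012)&(z<.03),'tray')
roi[:]=0;roi[160:215,185:245]=1
rect(roi&(im[:,:,0].astype(int)-im[:,:,2]>50)&(im[:,:,0]<160),'mat')
roi[:]=0;roi[90:150,265:300]=1
rect(roi&(z>.05),'gauge')
for (a,b,c,d,n) in((140,230,260,450,'a'),):
    cv2.imwrite('pics/c1.png',cv2.resize(im[90:225,260:450,::-1],None,fx=4,fy=4,interpolation=cv2.INTER_CUBIC))
s=snap('side');cv2.imwrite('pics/c2.png',cv2.resize(s['img'][150:290,290:410,::-1],None,fx=4,fy=4,interpolation=cv2.INTER_CUBIC))
```

```text
board [ 338  154  102   58 3716] [ 0.5615 -0.1428  0.0681] 0.0681 [array([ 564.1, -151. ]), array([281.7, 143.1]), np.float64(82.1)]
board+trestle [ 338  151  102   63 4211] [ 0.5624 -0.1424  0.067 ] 0.0678 [array([ 564.9, -151.3]), array([281.3, 151.3]), np.float64(82.5)]
cleat [422 169  11  36 232] [ 0.5494 -0.2541  0.0957] 0.0957 [array([ 550.1, -254.7]), array([ 19.6, 100.2]), np.float64(82.4)]
jar [380 168  18  18 238] [ 0.5681 -0.1358  0.1425] 0.1428 [array([ 568.6, -136.2]), array([44.1, 45.1]), np.float64(46.0)]
tray [275 130  63  79 331] [0.6142 0.0972 0.0195] 0.02 [array([609.7,  88.3]), array([163. , 220.8]), np.float64(82.4)]
mat [ 185  160   60   55 3137] [0.5443 0.3659 0.0012] 0.001 [array([548.2, 366.7]), array([166.5, 182.6]), np.float64(1.4)]
gauge [281 125   6  14  63] [0.7053 0.1567 0.0818] 0.0809 [array([701.3, 157.3]), array([14.2, 30.9]), np.float64(85.6)]
```

View pics/c1.png

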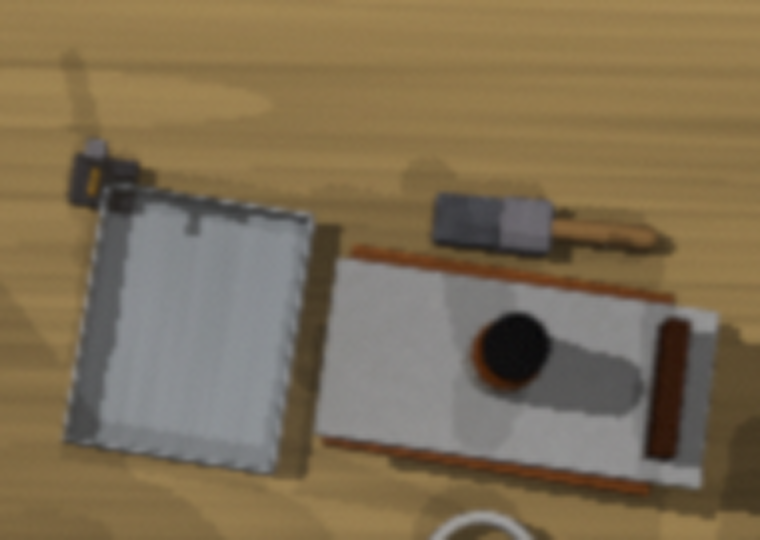

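View pics/c2.png

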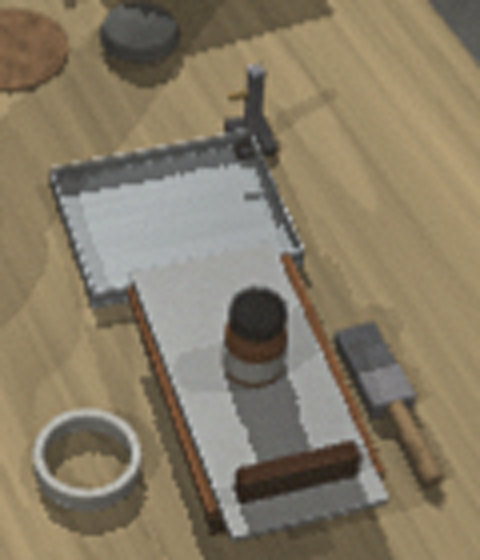

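Crop 1: the pin tip is at about c1 (91,195), the board's front corners at (340,258) and (318,437), and trestle strips show on both sides of the board. Crop 2: the jar stands free of the cleat, and the pin tip is at about (230,97).

Run:
```python
from h import *
s=snap('top');im=s['img'].astype(int);hsv=cv2.cvtColor(s['img'],cv2.COLOR_RGB2HSV)
g=cv2.GaussianBlur(s['img'],(3,3),0).astype(float)
sat=hsv[:,:,1].astype(float)
def line(name,uv,z):
    q=onplane(s,uv,z)[:,:2]
    for _ in range(3):
        v=cv2.fitLine(q.astype(np.float32),cv2.DIST_HUBER,0,.001,.001).ravel()
        d=np.abs((q-v[2:])@[-v[1],v[0]]); q=q[d<max(.0015,2*np.median(d))]
    a=np.degrees(np.arctan2(v[1],v[0]))%180; print(name,'ang',round(a,2),'pt',np.round(v[2:],4),len(q)); return v
def cross(arr,th,up):  # first subpixel crossing
    for i in range(len(arr)-1):
        if (arr[i]-th)*(arr[i+1]-th)<=0 and arr[i]!=arr[i+1] and (arr[i+1]>arr[i])==up: return i+(th-arr[i])/(arr[i+1]-arr[i])
# long edges: from board centre line outward, saturation rises
T=[];B=[];T2=[];B2=[]
for u in range(352,420,2):
    vc=183+int((u-385)*.15)
    for sg,L in((-1,T),(1,B)):
        v0=vc+sg*16; c=cross(sat[[v0+sg*k for k in range(18)],u],110,True)
        if c is not None:L.append((u,v0+sg*c))
lt=line('board +X edge',T,.068);lb=line('board -X edge',B,.068)
F=[];Rr=[]
for v in range(160,194):
    uc=352
    c=cross(g[v,[uc-k for k in range(25)],2],130,False)
    if c is not None:F.append((uc-c,v))
lf=line('front',F,.068)
for v in range(172,208):
    c=cross(sat[v,[434+k for k in range(14)]],80,True)
    if c is not None:Rr.append((434+c,v))
line('rear',Rr,.068)
# pin
m=((hsv[:,:,0]<25)&(hsv[:,:,1]>170)&(hsv[:,:,2]>90)); m[:120]=0;m[145:]=0;m[:,:270]=0;m[:,295:]=0
v,u=np.nonzero(m);print('pin top',list(zip(u,v)))
print(im[130:142,279:287].tolist())
s2=snap('side');h2=cv2.cvtColor(s2['img'],cv2.COLOR_RGB2HSV)
print('side');print(s2['img'][170:180,344:356].tolist())
```

```text
board +X edge ang 83.17 pt [ 0.633  -0.1236] 34
board -X edge ang 83.21 pt [ 0.4966 -0.1401] 34
front ang 173.29 pt [ 0.5775 -0.0172] 34
rear ang 173.09 pt [ 0.5293 -0.2895] 36
pin top [(np.int64(283), np.int64(136))]
[[[63, 57, 52], [52, 48, 47], [51, 47, 45], [49, 44, 42], [51, 47, 43], [54, 50, 47], [50, 46, 43], [46, 43, 38]], [[61, 56, 52], [56, 51, 51], [52, 49, 47], [52, 47, 41], [58, 49, 38], [54, 46, 37], [48, 43, 37], [43, 39, 36]], [[58, 52, 48], [55, 51, 50], [53, 49, 47], [63, 53, 40], [84, 65, 35], [75, 59, 33], [54, 46, 34], [42, 37, 33]], [[56, 52, 49], [55, 52, 51], [54, 50, 47], [71, 58, 39], [99, 77, 35], [85, 65, 31], [58, 48, 34], [46, 41, 36]], [[55, 51, 48], [54, 51, 50], [59, 53, 47], [80, 64, 41], [98, 75, 33], [82, 62, 31], [56, 47, 36], [48, 43, 39]], [[55, 51, 49], [54, 50, 49], [64, 55, 47], [89, 70, 41], [98, 74, 34], [76, 59, 30], [54, 46, 36], [48, 44, 40]], [[54, 51, 50], [54, 50, 50], [69, 59, 47], [99, 77, 42], [97, 74, 32], [71, 56, 31], [56, 50, 42], [62, 60, 58]], [[53, 51, 49], [53, 49, 48], [71, 59, 46], [105, 80, 41], [97, 73, 33], [67, 53, 32
[... 1681 characters left out ...]
56, 140, 104], [158, 141, 107], [159, 140, 105], [155, 139, 104], [90, 83, 70], [67, 65, 62], [62, 59, 60], [57, 55, 55], [89, 84, 72]], [[147, 130, 99], [149, 134, 101], [157, 139, 106], [160, 143, 107], [159, 141, 105], [158, 139, 105], [159, 141, 107], [83, 74, 65], [64, 61, 59], [62, 59, 58], [61, 59, 58], [90, 83, 72]], [[153, 136, 104], [148, 130, 99], [153, 135, 102], [156, 139, 105], [160, 140, 105], [161, 142, 106], [157, 140, 105], [77, 71, 63], [62, 61, 61], [62, 59, 57], [59, 58, 57], [83, 77, 71]], [[154, 136, 102], [148, 132, 99], [121, 109, 87], [127, 115, 94], [115, 105, 88], [111, 102, 89], [107, 97, 83], [65, 60, 58], [63, 59, 59], [63, 61, 59], [59, 60, 60], [67, 67, 63]]]
```

```bash
cat >> h.py <<'E'
from scipy.spatial.transform import Rotation as Ro
def totool(target, ydeg=None):
    st=r.get_state();R=Ro.from_quat(st['eef_rot']);M=R.as_matrix()
    a=np.degrees(np.arctan2(M[1,1],M[0,1]))
    print('pos',np.round(st['tool_pos'],4),'tool y ang',round(a,2),'tilt z',np.round(M[:,2],3),'t',st['clock'])
    print('shift tool',np.round(M.T@(np.array(target)-st['tool_pos']),4))
    if ydeg is not None:
        Rt=Ro.from_euler('z',ydeg-90,degrees=True)*Ro.from_matrix(np.diag([-1,1,-1.]))
        print('turn tool',np.round((R.inv()*Rt).as_rotvec(),4))
E
python3 - <<'E'
from h import *
s=snap('top');P=cloud(s);im=s['img'].astype(float);hsv=cv2.cvtColor(s['img'],cv2.COLOR_RGB2HSV)
# trestle reddish-brown
ratio=(im[:,:,0]-im[:,:,1])/(im[:,:,0]+1)
m=(ratio>.28)&(im[:,:,0]>60); m[:145]=0;m[220:]=0;m[:,:335]=0;m[:,432:]=0
m=m.astype(np.uint8);n,l,st,c=cv2.connectedComponentsWithStats(m)
for i in range(1,n):
    if st[i,4]>40:
        v,u=np.nonzero(l==i)
        # per-column weighted centroid
        pts=np.array([(x,np.average(v[u==x],weights=ratio[v[u==x],x])) for x in np.unique(u)])[3:-3]
        if len(pts)<30: print('small',st[i]);continue
        q=onplane(s,pts,.06)[:,:2];f=cv2.fitLine(q.astype(np.float32),cv2.DIST_HUBER,0,.001,.001).ravel()
        e=onplane(s,[(u.min(),v[u==u.min()].mean()),(u.max()+1,v[u==u.max()].mean())],.06)
        print('strip',st[i],np.degrees(np.arctan2(f[1],f[0]))%180,f[2:],'ends',np.round(e[:,:2],4).tolist())
# mat
print('mat px',im[188,215],im[188,180])
rm=(ratio>.25);rm[:150]=0;rm[225:]=0;rm[:,:180]=0;rm[:,245:]=0
rm=cv2.morphologyEx(rm.astype(np.uint8),cv2.MORPH_OPEN,np.ones((5,5)))
cs,_=cv2.findContours(rm,cv2.RETR_EXTERNAL,cv2.CHAIN_APPROX_NONE);cc=max(cs,key=cv2.contourArea).reshape(-1,2)
(w,rad)=cv2.minEnclosingCircle((onplane(s,cc,.004)[:,:2]*1000).astype(np.float32));print('mat',w,rad,cc.mean(0))
print('pin tip',onplane(s,[(282.3,138.4),(282.3,137.5)],.068), 'pin root',onplane(s,[(283.2,132)],.068))
print('jar lid');z=P[:,:,2];jm=(z>.135);jm[:160]=0;jm[195:]=0;jm[:,:370]=0;jm[:,400:]=0
v,u=np.nonzero(jm);print(onplane(s,[(u.mean(),v.mean())],.144),u.mean(),v.mean())
totool([.568,-.136,.2],83.2)
E
```

```text
strip [348 151  80  15 234] 82.7423 [ 0.6389235  -0.12926519] ends [[0.6518, -0.0321], [0.6206, -0.2671]]
strip [341 200  82  14 214] 82.54797 [ 0.49476314 -0.13132699] ends [[0.5099, -0.0139], [0.4807, -0.2518]]
mat px [113.  77.  44.] [85. 70. 43.]
mat (542.2037963867188, 366.264404296875) 59.202632904052734 [213.98148148 188.85185185]
pin tip [[0.68519284 0.16039945 0.068     ]
 [0.68786835 0.16048299 0.068     ]] pin root [[0.70431654 0.15837884 0.068     ]]
jar lid
[[ 0.56823309 -0.13570286  0.144     ]] 388.41350210970467 176.0379746835443
pos [0.2165 0.5862 0.2385] tool y ang 69.73 tilt z [-0. -0. -1.] t 0.35
shift tool [-0.5799 -0.5557  0.0388]
turn tool [-0.0004 -0.     -0.2351]
```

Call:
servo_tool(translation=[[0, 0, 0], [0, 0, 0], [-0.0271, -0.0422, 0], [-0.0271, -0.0422, 0], [-0.0271, -0.0422, 0], [-0.0271, -0.0422, 0], [-0.0271, -0.0422, 0], [-0.0271, -0.0422, 0], [-0.0271, -0.0422, 0], [-0.0271, -0.0422, 0]], turn=[[0, 0, -0.1175], [0, 0, -0.1175], [0, 0, 0], [0, 0, 0], [0, 0, 0], [0, 0, 0], [0, 0, 0], [0, 0, 0], [0, 0, 0], [0, 0, 0]], grip=1)

```text
clock: 1.6
tool_pos: [0.3926, 0.2241, 0.239]
eef_rot: [0.059, 0.998, 0.0, 0.0]
contact_force: [1.4, 1.5, 0.3]
opening: 1.002
finger_force: 0.0
```

Call:
servo_tool(translation=[[-0.0271, -0.0422, 0], [-0.0271, -0.0422, 0], [-0.0271, -0.0422, 0], [-0.0271, -0.0422, 0], [-0.0271, -0.0422, 0], [-0.0271, -0.0422, 0], [-0.0271, -0.0422, 0], [-0.0271, -0.0422, 0], [0, 0, 0], [0, 0, 0]], turn=[[0, 0, 0], [0, 0, 0], [0, 0, 0], [0, 0, 0], [0, 0, 0], [0, 0, 0], [0, 0, 0], [0, 0, 0], [0, 0, 0], [0, 0, 0]])

```text
clock: 2.85
tool_pos: [0.5667, -0.1347, 0.2385]
eef_rot: [0.059, 0.998, 0.001, -0.0]
contact_force: [-0.2, 0.5, -0.4]
opening: 1.0
finger_force: 0.0
```

Run:
```python
from h import *
totool([.568,-.136,.095],83.2)
```

```text
pos [ 0.5667 -0.1347  0.2385] tool y ang 83.21 tilt z [-0.001  0.001 -1.   ] t 2.85
shift tool [-0.0015 -0.0013  0.1435]
turn tool [ 0.001  -0.0007  0.0002]
```

Call:
servo_tool(translation=[[-0.0015, -0.0013, 0.03], [0, 0, 0.03], [0, 0, 0.03], [0, 0, 0.03], [0, 0, 0.0235], [0, 0, 0], [0, 0, 0]], turn=[[0, 0, 0], [0, 0, 0], [0, 0, 0], [0, 0, 0], [0, 0, 0], [0, 0, 0], [0, 0, 0]])

```text
clock: 3.72
tool_pos: [0.5689, -0.1359, 0.0962]
eef_rot: [0.059, 0.998, 0.0, 0.001]
contact_force: [0.6, 0.5, 0.0]
opening: 0.995
finger_force: 0.0
```

Call:
servo_tool(translation=[[0, 0, 0], [0, 0, 0], [0, 0, 0], [0, 0, 0], [0, 0, 0], [0, 0, 0], [0, 0, 0], [0, 0, 0]], turn=[[0, 0, 0], [0, 0, 0], [0, 0, 0], [0, 0, 0], [0, 0, 0], [0, 0, 0], [0, 0, 0], [0, 0, 0]], grip=0.4, grip_force=20)

```text
clock: 4.72
tool_pos: [0.5684, -0.1374, 0.0954]
eef_rot: [0.06, 0.998, -0.0, 0.0]
contact_force: [-0.9, -2.6, 5.6]
opening: 0.584
finger_force: 20.0
```

Call:
servo_tool(translation=[[0, 0, -0.005], [0, 0, -0.01], [0, 0, -0.02], [0, 0, -0.025], [0, 0, -0.025], [0, 0, -0.025], [0, 0, 0], [0, 0, 0]], turn=[[0, 0, 0], [0, 0, 0], [0, 0, 0], [0, 0, 0], [0, 0, 0], [0, 0, 0], [0, 0, 0], [0, 0, 0]])

```text
clock: 5.72
tool_pos: [0.5677, -0.1367, 0.2044]
eef_rot: [0.059, 0.998, 0.0, -0.001]
contact_force: [-0.5, -0.4, -2.4]
opening: 0.584
finger_force: 20.0
```

Run:
```python
from h import *
totool([.542,.366,.2],83.2); print(r.get_state()['opening'],r.get_state()['contact_force'])
snap('side','s3.png')
P=cloud(snap('top'));z=P[:,:,2];roi=np.zeros(z.shape,bool);roi[140:225,330:450]=1
q=P[roi&(z>.062)&(z<.078)];print('board',cv2.minAreaRect((q[:,:2]*1000).astype(np.float32)))
s=snap('side');cv2.imwrite('pics/c3.png',cv2.resize(s['img'][100:300,240:420,::-1],None,fx=3,fy=3))
```

```text
pos [ 0.5677 -0.1367  0.2044] tool y ang 83.21 tilt z [-0.001  0.    -1.   ] t 5.725
shift tool [0.0849 0.4962 0.0047]
turn tool [ 0.0002 -0.0015  0.0002]
0.5843524391716829 [-0.45949147 -0.37208266 -2.43847225]
board ((564.0477905273438, -149.42935180664062), (278.2640686035156, 144.6378173828125), 82.30542755126953)
```

View pics/c3.png

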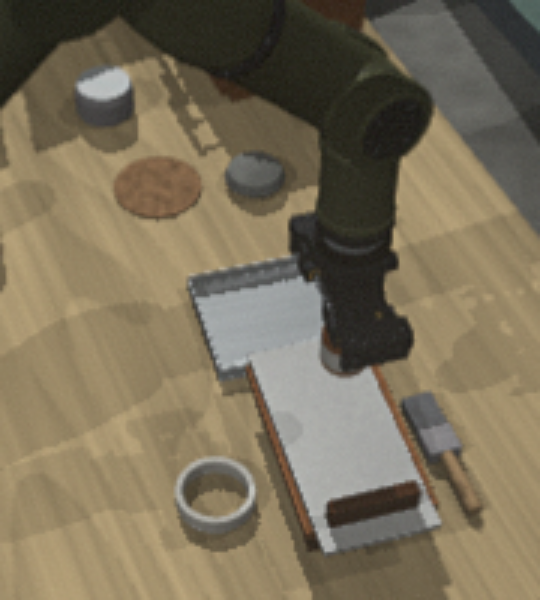

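The jar is held clear at about (340,350), the board hasn't moved, and the mat is free at (158,187).

Call:
servo_tool(translation=[[0.0025, 0.015, 0], [0.0055, 0.032, 0], [0.0055, 0.032, 0], [0.0055, 0.032, 0], [0.0055, 0.032, 0], [0.0055, 0.032, 0], [0.0055, 0.032, 0], [0.0055, 0.032, 0], [0.0055, 0.032, 0], [0.0055, 0.032, 0]], turn=[[0, 0, 0], [0, 0, 0], [0, 0, 0], [0, 0, 0], [0, 0, 0], [0, 0, 0], [0, 0, 0], [0, 0, 0], [0, 0, 0], [0, 0, 0]])

```text
clock: 7.12
tool_pos: [0.5517, 0.1725, 0.2049]
eef_rot: [0.059, 0.998, 0.0, -0.0]
contact_force: [-0.6, 0.2, -0.9]
opening: 0.581
finger_force: 20.0
```

Call:
servo_tool(translation=[[0.0055, 0.032, 0], [0.0055, 0.032, 0], [0.0055, 0.032, 0], [0.0055, 0.032, 0], [0.0055, 0.032, 0], [0.0055, 0.03, 0], [0, 0.003, 0], [0, 0, 0], [0, 0, 0], [0, 0, 0]], turn=[[0, 0, 0], [0, 0, 0], [0, 0, 0], [0, 0, 0], [0, 0, 0], [0, 0, 0], [0, 0, 0], [0, 0, 0], [0, 0, 0], [0, 0, 0]])

```text
clock: 8.38
tool_pos: [0.5432, 0.3644, 0.2052]
eef_rot: [0.06, 0.998, -0.0, 0.0]
contact_force: [-0.1, -0.5, -1.6]
opening: 0.583
finger_force: 20.0
```

Run:
```python
from h import *
totool([.542,.366,.033],83.2)
```

```text
pos [0.5432 0.3644 0.2052] tool y ang 83.1 tilt z [ 0.    -0.001 -1.   ] t 8.375
shift tool [0.0014 0.0016 0.1722]
turn tool [-0.0007  0.0002 -0.0017]
```

Call:
servo_tool(translation=[[0.001, 0.001, 0.03], [0, 0, 0.035], [0, 0, 0.035], [0, 0, 0.03], [0, 0, 0.02], [0, 0, 0.012], [0, 0, 0.006], [0, 0, 0.004], [0, 0, 0], [0, 0, 0]], turn=[[0, 0, 0], [0, 0, 0], [0, 0, 0], [0, 0, 0], [0, 0, 0], [0, 0, 0], [0, 0, 0], [0, 0, 0], [0, 0, 0], [0, 0, 0]])

```text
clock: 9.62
tool_pos: [0.5423, 0.367, 0.0339]
eef_rot: [0.059, 0.998, 0.0, 0.0]
contact_force: [0.8, -1.1, -2.2]
opening: 0.587
finger_force: 20.0
```

Call:
servo_tool(translation=[[0, 0, 0.001], [0, 0, 0.001], [0, 0, 0.001], [0, 0, 0.001], [0, 0, 0]], turn=[[0, 0, 0], [0, 0, 0], [0, 0, 0], [0, 0, 0], [0, 0, 0]])

```text
clock: 10.25
tool_pos: [0.5419, 0.3668, 0.0304]
eef_rot: [0.059, 0.998, -0.0, 0.0]
contact_force: [-2.2, -1.1, 7.5]
opening: 0.582
finger_force: 20.0
```

Contact is felt (+7.5 N), so I'll release and rise.

Call:
servo_tool(translation=[[0, 0, 0], [0, 0, 0], [0, 0, 0], [0, 0, 0], [0, 0, 0], [0, 0, 0]], turn=[[0, 0, 0], [0, 0, 0], [0, 0, 0], [0, 0, 0], [0, 0, 0], [0, 0, 0]], grip=1)

```text
clock: 11.0
tool_pos: [0.5419, 0.3667, 0.0292]
eef_rot: [0.059, 0.998, 0.0, 0.0]
contact_force: [-0.6, -0.0, -0.3]
opening: 1.0
finger_force: 0.0
```

Call:
servo_tool(translation=[[0, 0, -0.01], [0, 0, -0.03], [0, 0, -0.04], [0, 0, -0.045], [0, 0, -0.045], [0, 0, -0.02], [0, 0, 0], [0, 0, 0]], turn=[[0, 0, 0], [0, 0, 0], [0, 0, 0], [0, 0, 0], [0, 0, 0], [0, 0, 0], [0, 0, 0], [0, 0, 0]])

```text
clock: 12.0
tool_pos: [0.5413, 0.3662, 0.2184]
eef_rot: [0.059, 0.998, -0.001, -0.001]
contact_force: [-0.1, -0.1, -0.4]
opening: 1.003
finger_force: 0.0
```

Run:
```python
from h import *
totool([.5497,-.2544,.2],83.0)
s=snap('side');cv2.imwrite('pics/c4.png',cv2.resize(s['img'][100:300,240:420,::-1],None,fx=3,fy=3))
```

```text
pos [0.5413 0.3662 0.2184] tool y ang 83.2 tilt z [-0.001 -0.001 -1.   ] t 12.0
shift tool [-0.0818 -0.6152  0.0191]
turn tool [-0.0013 -0.0012  0.0035]
```

View pics/c4.png

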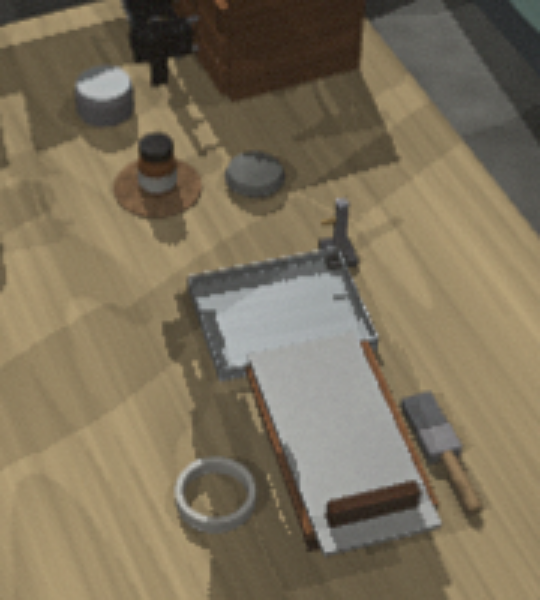

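The jar stands upright in the middle of the mat at (157,165), and the board is untouched. Next is the cleat.

Call:
servo_tool(translation=[[-0.003, -0.02, 0], [-0.005, -0.0375, 0], [-0.005, -0.0375, 0], [-0.005, -0.0375, 0], [-0.005, -0.0375, 0], [-0.005, -0.0375, 0], [-0.005, -0.0375, 0], [-0.005, -0.0375, 0], [-0.005, -0.0375, 0], [-0.005, -0.0375, 0]], turn=[[0, 0, 0], [0, 0, 0], [0, 0, 0], [0, 0, 0], [0, 0, 0], [0, 0, 0], [0, 0, 0], [0, 0, 0], [0, 0, 0], [0, 0, 0]], grip=0.65)

```text
clock: 13.3
tool_pos: [0.546, 0.0031, 0.2186]
eef_rot: [0.06, 0.998, -0.001, -0.001]
contact_force: [0.1, -1.0, 0.2]
opening: 0.65
finger_force: 0.0
```

Call:
servo_tool(translation=[[-0.005, -0.0375, 0], [-0.005, -0.0375, 0], [-0.005, -0.0375, 0], [-0.005, -0.0375, 0], [-0.005, -0.0375, 0], [-0.005, -0.0375, 0], [-0.003, -0.03, 0], [0, 0, 0], [0, 0, 0]], turn=[[0, 0, 0], [0, 0, 0], [0, 0, 0], [0, 0, 0], [0, 0, 0], [0, 0, 0], [0, 0, 0], [0, 0, 0], [0, 0, 0]])

```text
clock: 14.42
tool_pos: [0.5489, -0.2503, 0.2187]
eef_rot: [0.059, 0.998, 0.001, -0.001]
contact_force: [-0.4, 0.1, -0.6]
opening: 0.651
finger_force: 0.0
```

Run:
```python
from h import *
totool([.5497,-.2544,.074],83.1)
```

```text
pos [ 0.5489 -0.2503  0.2187] tool y ang 83.21 tilt z [-0.001  0.001 -1.   ] t 14.425
shift tool [-0.0014 -0.0042  0.1447]
turn tool [ 0.0012 -0.0013  0.0019]
```

Call:
servo_tool(translation=[[-0.001, -0.004, 0.03], [0, 0, 0.035], [0, 0, 0.03], [0, 0, 0.025], [0, 0, 0.015], [0, 0, 0.009], [0, 0, 0], [0, 0, 0]], turn=[[0, 0, 0], [0, 0, 0], [0, 0, 0], [0, 0, 0], [0, 0, 0], [0, 0, 0], [0, 0, 0], [0, 0, 0]])

```text
clock: 15.42
tool_pos: [0.5509, -0.2552, 0.076]
eef_rot: [0.059, 0.998, -0.0, 0.001]
contact_force: [0.2, 0.4, 0.1]
opening: 0.649
finger_force: 0.0
```

Call:
servo_tool(translation=[[0, 0, 0], [0, 0, 0], [0, 0, 0], [0, 0, 0], [0, 0, 0], [0, 0, 0], [0, 0, 0], [0, 0, 0]], turn=[[0, 0, 0], [0, 0, 0], [0, 0, 0], [0, 0, 0], [0, 0, 0], [0, 0, 0], [0, 0, 0], [0, 0, 0]], grip=0.1, grip_force=40)

```text
clock: 16.42
tool_pos: [0.5502, -0.2555, 0.0753]
eef_rot: [0.059, 0.998, -0.0, -0.0]
contact_force: [-0.3, -2.1, 1.8]
opening: 0.202
finger_force: 40.0
```

```bash
cat > m.py <<'E'
from h import *
# board front edge, pin tip & trestle in one top image
def cross(a,th):
    for i in range(len(a)-1):
        if a[i]>=th>a[i+1]: return i+(a[i]-th)/(a[i]-a[i+1])
totool([.5497,-.2544,.074]); st=r.get_state(); print(st['contact_force'],st['moment'],st['opening'])
P=cloud(snap('top'))
s=snap('top');z=P[:,:,2];roi=np.zeros(z.shape,bool);roi[125:225,265:450]=1
m=roi&(z>.062)&(z<.078);m=cv2.morphologyEx(m.astype(np.uint8),cv2.MORPH_OPEN,np.ones((3,3)))
n,l,stt,c=cv2.connectedComponentsWithStats(m);i=1+np.argmax(stt[1:,4]);u0=stt[i,0];print('bbox',stt[i])
rr=cv2.minAreaRect((P[l==i][:,:2]*1000).astype(np.float32));print('rect',rr)
sel=(l==i);t=np.array([.129,.9916])
pts=[]
for v in np.unique(np.nonzero(sel)[0])[6:-6]:
    us=np.nonzero(sel[v])[0]
    if us.min()<u0+9: pts.append((us.min()-.5,v))
q=onplane(s,pts,.069)[:,:2];f=cv2.fitLine(q.astype(np.float32),cv2.DIST_HUBER,0,.001,.001).ravel()
print('front depth-edge ang',np.degrees(np.arctan2(f[1],f[0]))%180-90,f[2:],len(pts),'along t',f[2:]@t,'pin along t',np.array([.686,.1604])@t)
print('board z quantiles',[np.round(np.median(P[l==i][abs(P[l==i][:,1]-y)<.02][:,2]),4) for y in np.arange(-.22,.16,.04)])
E
python3 m.py
```

```text
pos [ 0.5502 -0.2555  0.0753] tool y ang 83.18 tilt z [-0. -0. -1.] t 16.425
shift tool [0.0006 0.0011 0.0013]
[-0.2740531  -2.09642281  1.8332652 ] [-0.44186451  0.13088628  0.04178436] 0.20248615861935826
bbox [ 338  155   98   57 3137]
rect ((563.0338134765625, -149.10516357421875), (280.5604248046875, 130.69891357421875), 83.1458969116211)
front depth-edge ang 83.68805 [ 0.56540483 -0.00803541] 39 along t 0.06496931247189641 pin along t 0.24754663999999998
board z quantiles [np.float64(0.0683), np.float64(0.0681), np.float64(0.0683), np.float64(0.0682), np.float64(0.0683), np.float64(0.0684), np.float64(nan), np.float64(nan), np.float64(nan), np.float64(nan)]
  return _methods._mean(a, axis=axis, dtype=dtype,
  ret = ret.dtype.type(ret / rcount)
```

Call:
servo_tool(translation=[[0, 0.003, 0.0005], [0, 0.006, 0.0005], [0, 0.009, 0], [0, 0.009, 0], [0, 0.009, 0], [0, 0.009, 0], [0, 0.009, 0], [0, 0.009, 0], [0, 0.009, 0], [0, 0.009, 0]], turn=[[0, 0, 0.002], [0, 0, 0.002], [0, 0, 0.0025], [0, 0, 0.0025], [0, 0, 0], [0, 0, 0], [0, 0, 0], [0, 0, 0], [0, 0, 0], [0, 0, 0]])

```text
clock: 17.77
tool_pos: [0.5611, -0.1769, 0.0752]
eef_rot: [0.065, 0.998, -0.002, 0.001]
contact_force: [0.4, -5.6, 7.5]
opening: 0.204
finger_force: 40.0
```

```bash
python3 -W ignore m.py
```

```text
pos [ 0.5611 -0.1769  0.0752] tool y ang 82.56 tilt z [ 0.002 -0.003 -1.   ] t 17.775
shift tool [ 0.0012 -0.0783  0.0014]
[ 0.3509657  -5.60028403  7.54653412] [-1.12023139  0.17539531 -0.07276922] 0.20351488273904159
bbox [ 311  149   97   59 3073]
rect ((575.1546630859375, -70.55099487304688), (280.256103515625, 131.381591796875), 82.20577239990234)
front depth-edge ang 82.94504 [0.58775604 0.06884137] 39 along t 0.14408362933397295 pin along t 0.24754663999999998
board z quantiles [np.float64(0.0678), np.float64(0.0686), np.float64(0.068), np.float64(0.0683), np.float64(0.0683), np.float64(0.0681), np.float64(0.0683), np.float64(0.0685), np.float64(nan), np.float64(nan)]
```

Call:
servo_tool(translation=[[0, 0.008, 0], [0, 0.009, 0], [0, 0.009, 0], [0, 0.009, 0], [0, 0.009, 0], [0, 0.009, 0], [0, 0.009, 0], [0, 0.009, 0], [0, 0.007, 0], [0, 0.004, 0]], turn=[[0, 0, 0], [0, 0, 0], [0, 0, 0], [0, 0, 0], [0, 0, 0], [0, 0, 0], [0, 0, 0], [0, 0, 0], [0, 0, 0], [0, 0, 0]])

```text
clock: 19.12
tool_pos: [0.5714, -0.0955, 0.0752]
eef_rot: [0.065, 0.998, -0.002, 0.001]
contact_force: [-0.6, -6.9, 8.8]
opening: 0.2
finger_force: 40.0
```

```bash
python3 -W ignore m.py
python3 - <<'E'
from h import *
s=snap('top');cv2.imwrite('pics/c5.png',cv2.resize(s['img'][115:215,265:365,::-1],None,fx=6,fy=6,interpolation=cv2.INTER_CUBIC))
E
```

```text
pos [ 0.5714 -0.0955  0.0752] tool y ang 82.58 tilt z [ 0.001 -0.003 -1.   ] t 19.125
shift tool [ 0.001  -0.1604  0.0017]
[-0.57831555 -6.866761    8.75365796] [-1.1953796   0.21169745  0.04646179] 0.2002339384785129
bbox [ 282  145   98   58 2977]
rect ((585.7647094726562, 10.80523681640625), (280.4464416503906, 131.5189666748047), 82.52437591552734)
front depth-edge ang 82.59801 [0.60087746 0.14962007] 39 along t 0.22587645528912548 pin along t 0.24754663999999998
board z quantiles [np.float64(nan), np.float64(nan), np.float64(0.0676), np.float64(0.068), np.float64(0.0684), np.float64(0.0683), np.float64(0.0682), np.float64(0.0683), np.float64(0.0683), np.float64(0.0681)]
```

View pics/c5.png

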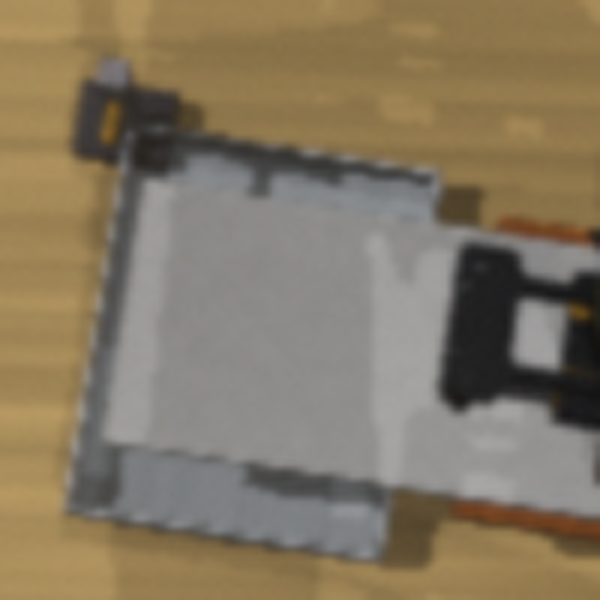

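The front edge runs from (140,182) to (107,440) in the crop and the pin tip is near (105,140), so the board is about 20 mm short. I'll measure the pin more precisely in both views.

```bash
cat > p.py <<'E'
from h import *
t=np.array([.129,.9916]);n=np.array([.9916,-.129])
s=snap('top');im=s['img'].astype(float)
Y=np.clip((im[:,:,0]+im[:,:,1])/2-im[:,:,2]-9,0,None)
rows=np.arange(131,138);pts=[(np.average(np.arange(280,287),weights=Y[v,280:287]),v) for v in rows]
q=onplane(s,pts,.0685);print('top pin axis along',np.round(q[:,:2]@t,4),'lat',np.round(q[:,:2]@n,4))
# front edge, top view colour: max gradient along row
for nm in('front',):
    P=cloud(s)
    e=[]
    for v in range(150,186):
        g=cv2.GaussianBlur(s['img'],(3,3),0)[v,:,:].astype(float).mean(1)
        c0=int(round(288.5-.128*(v-145)))-0
        # expected from board rect
        k=np.arange(270,300);d=np.diff(g[270:301]);i=np.argmax(d);w=d[max(i-2,0):i+3].clip(0);e.append((270.5+np.average(np.arange(max(i-2,0),i+3)[:len(w)],weights=w),v))
    q=onplane(s,e,.069)[:,:2];a=q@t;print('front grad along: med',np.median(a),'iqr',np.percentile(a,[20,80]))
s=snap('side');im=s['img'].astype(float)
for v in range(170,178): print(v,[int(x) for x in ((im[v,342:356,0]+im[v,342:356,1])/2)],[int(x) for x in ((im[v,342:356,0]+im[v,342:356,1])/2/(im[v,342:356,2]+1)*100)])
b=np.array([im[168:179,u].mean(1) for u in range(347,351)])
pp=[]
for u in range(347,351):
    col=im[168:179,u].mean(1);w=(np.median(col)-col-12).clip(0);pp.append((u,168+np.average(np.arange(11),weights=w)))
q=onplane(s,pp,.066);print(pp);print('side pin along',q[:,:2]@t,'lat',q[:,:2]@n)
cv2.imwrite('pics/c6.png',cv2.resize(s['img'][155:275,290:410,::-1],None,fx=5,fy=5,interpolation=cv2.INTER_CUBIC))
P=cloud(s);z=P[:,:,2];m=(z>.062)&(z<.076);m[:150]=0;m[290:]=0;m[:,:290]=0;m[:,410:]=0
m=cv2.morphologyEx(m.astype(np.uint8),cv2.MORPH_OPEN,np.ones((3,3)))
k,l,st,c=cv2.connectedComponentsWithStats(m);i=1+np.argmax(st[1:,4]);B=P[l==i];print('side board front along',np.percentile(B[:,:2]@t,[97,99,99.7,100]),st[i])
gp=P[165:190,346:358].reshape(-1,3);gp=gp[gp[:,2]>.05];print('side gauge pts along',np.percentile(gp[:,:2]@t,[5,50,95]))
E
python3 p.py
```

```text
top pin axis along [0.2477 0.2472 0.2469 0.2468 0.2469 0.2471 0.2471] lat [0.6809 0.6779 0.675  0.672  0.6689 0.6659 0.6629]
front grad along: med 0.22627420396025116 iqr [0.22615763 0.2264897 ]
170 [50, 43, 44, 37, 39, 44, 46, 41, 46, 44, 48, 49, 43, 33] [129, 134, 130, 133, 125, 129, 143, 148, 131, 129, 131, 125, 116, 128]
171 [53, 47, 46, 48, 31, 40, 44, 46, 42, 43, 48, 43, 37, 34] [129, 134, 124, 129, 131, 137, 137, 127, 146, 134, 127, 134, 120, 114]
172 [50, 49, 50, 48, 41, 38, 43, 44, 42, 44, 43, 44, 39, 29] [136, 133, 138, 127, 138, 126, 130, 127, 135, 139, 130, 133, 111, 113]
173 [49, 49, 51, 52, 42, 36, 42, 43, 47, 38, 46, 44, 35, 36] [130, 132, 124, 133, 135, 114, 140, 140, 134, 142, 125, 146, 125, 121]
174 [52, 52, 49, 52, 50, 45, 40, 44, 44, 46, 47, 45, 42, 28] [122, 130, 130, 123, 131, 128, 121, 130, 129, 129, 121, 136, 121, 123]
175 [50, 58, 51, 50, 49, 50, 39, 43, 44, 41, 44, 46, 43, 38] [123, 131, 124, 131, 132, 128, 123, 127, 134, 138, 151, 125, 130, 118]
176 [47, 49, 52, 55, 55, 52, 47, 47, 41, 44, 44, 44, 45, 40] [131, 136, 134, 134, 130, 128, 139, 134, 136, 125, 133, 133, 150, 148]
177 [48, 59, 52, 52, 55, 60, 56, 55, 44, 47, 44, 42, 43, 44] [137, 137, 125, 133, 137, 126, 125, 135, 122, 134, 129, 131, 120, 123]Traceback (most recent call last):
  File "p.py", line 22, in <module>
    col=im[168:179,u].mean(1);w=(np.median(col)-col-12).clip(0);pp.append((u,168+np.average(np.arange(11),weights=w)))
                                                                                 ~~~~~~~~~~^^^^^^^^^^^^^^^^^^^^^^^^^
    raise ZeroDivisionError(
        "Weights sum to zero, can't be normalized")
ZeroDivisionError: Weights sum to zero, can't be normalized
```

Call:
servo_tool(translation=[[0, 0.004, 0], [0, 0.006, 0], [0, 0.005, 0], [0, 0.0035, 0], [0, 0.002, 0], [0, 0, 0], [0, 0, 0], [0, 0, 0]], turn=[[0, 0, 0], [0, 0, 0], [0, 0, 0], [0, 0, 0], [0, 0, 0], [0, 0, 0], [0, 0, 0], [0, 0, 0]])

```text
clock: 20.38
tool_pos: [0.5739, -0.0753, 0.0752]
eef_rot: [0.065, 0.998, -0.001, 0.001]
contact_force: [-0.8, -6.4, 8.8]
opening: 0.203
finger_force: 40.0
```

```bash
python3 -W ignore m.py; python3 p.py 2>/dev/null | head -2;python3 - <<'E'
from h import *
s=snap('top');cv2.imwrite('pics/c7.png',cv2.resize(s['img'][115:215,265:365,::-1],None,fx=6,fy=6,interpolation=cv2.INTER_CUBIC))
E
```

```text
pos [ 0.5739 -0.0753  0.0752] tool y ang 82.56 tilt z [ 0.001 -0.003 -1.   ] t 20.375
shift tool [ 0.0009 -0.1808  0.0017]
[-0.76016754 -6.44962939  8.7954002 ] [-1.05436748  0.23876204 -0.05588785] 0.20300342340573013
bbox [ 275  144   98   58 2960]
rect ((588.1290893554688, 30.680526733398438), (280.44744873046875, 130.74107360839844), 82.49481964111328)
front depth-edge ang 82.54286 [0.5992211  0.17058168] 38 along t 0.24644832060933114 pin along t 0.24754663999999998
board z quantiles [np.float64(nan), np.float64(nan), np.float64(nan), np.float64(0.0688), np.float64(0.0684), np.float64(0.0685), np.float64(0.0684), np.float64(0.0683), np.float64(0.0684), np.float64(0.0684)]
top pin axis along [0.2477 0.2473 0.2469 0.2468 0.2469 0.2471 0.2472] lat [0.6809 0.6779 0.675  0.672  0.6689 0.6659 0.6629]
front grad along: med 0.24562358563752573 iqr [0.24528026 0.24603904]
```

View pics/c7.png

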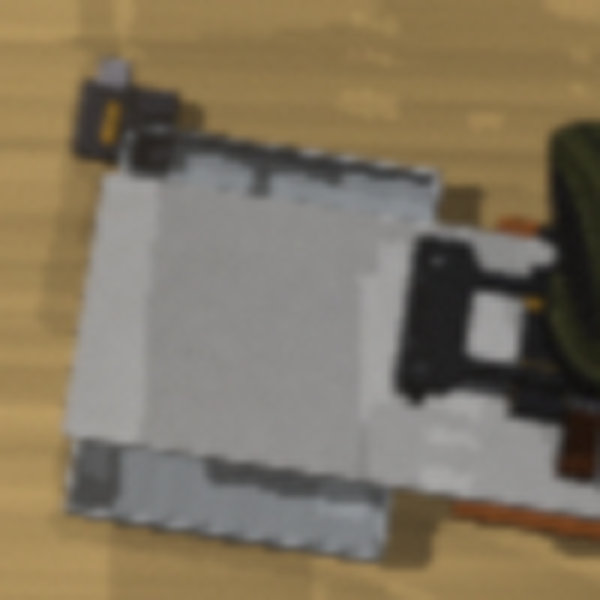

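The front edge, from (105,178) to (68,435), now lines up with the pin to within about 0.6 mm. The board is flat and clear of the gauge. One last nudge.

Call:
servo_tool(translation=[[0, 0.0007, 0], [0, 0, 0], [0, 0, 0], [0, 0, 0], [0, 0, 0], [0, 0, 0]], turn=[[0, 0, 0], [0, 0, 0], [0, 0, 0], [0, 0, 0], [0, 0, 0], [0, 0, 0]])

```text
clock: 21.38
tool_pos: [0.574, -0.0752, 0.0752]
eef_rot: [0.065, 0.998, -0.002, 0.001]
contact_force: [-0.9, -6.3, 9.9]
opening: 0.2
finger_force: 40.0
```

```bash
python3 -W ignore m.py | grep -E "pos|front"; python3 p.py 2>/dev/null | sed -n 2p; python3 -c "
from plant import r
print(r.finish_job())"
```

```text
pos [ 0.574  -0.0752  0.0752] tool y ang 82.54 tilt z [ 0.001 -0.003 -1.   ] t 21.375
front depth-edge ang 81.53682 [0.5936215  0.17126602] 39 along t 0.24640455729961397 pin along t 0.24754663999999998
front grad along: med 0.24550123083171058 iqr [0.24523441 0.24576815]
the job is handed in; nothing more can be done
None
```

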